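# Set the sizing jaws with the T-handle and prove them with the gauge blade

### The arm

A 6-joint arm with a two-finger parallel gripper is mounted at the origin on the work surface. World frame = base frame: x ahead of the robot, y to its left, z up, the work surface at z = 0. Lengths are in m, angles in rad, forces in N, time in s.
With the tool pointing down it reaches from about 0.375 to 0.75 m from the base axis. Payload 9 kg.
Tool frame: the origin (TCP) lies on the centre line of the jaws, within the pads' length; the fingertips stand 22 mm ahead of it and the grasp point (between the pads) lies 3 mm ahead of it; z points along the fingers, y is the line along which they close (so a half turn about z gives the same grasp; the last joint's range is limited). The gripper opens to 85 mm and grips with 20 to 120 N. Pads are 22 mm wide; open, the fingers measure 114 mm over their backs; the gripper's body (76 mm by 85 mm) begins 54 mm behind the grasp point. The pads swing forward as they close: fully open they stand 13 mm farther back than shut.
Start: joints at [-1.485, 0.104, 0.097, 1.564, 0, 1.353], TCP at [0.179, -0.573, 0.253] pointing down, gripper open.
Joint ranges: [-2.99, 2.99], [-0.84, 1.86], [-1.1, 1.16], [-1.84, 2.11], [-1.51, 1.56], [-3.14, 3.14]. Speed limits (rad/s): [2.22, 2.22, 2.57, 3.14, 3.14, 3.14].

### API

Orientations are given as a unit quaternion [w, x, y, z].
In Python, from plant import bot gives the robot as it stands.
- The arm moves only by the shell command python3 -m inch 'ROWS' [OPENING] [FORCE]. ROWS is JSON, a list of rows, each an object of numbers: "dx", "dy", "dz": the shift along the world's x, y, z each as a share of 800 mm, from -1 to 1; "spin": the turn about the world's z as a share of 180 degrees, from -1 to 1. In form: [{"dx": .., "dy": .., "dz": .., "spin": ..}, ...]. A call has 1 to 20 rows; each row is the pose to reach, as a shift and turn from the pose commanded when the call began, turning the shorter way round; what a row does not reach only later rows make up. A row lasts 1/8 s, in which the tool goes at most 62.5 mm and 10.7 degrees, less where a joint would pass 70% of its speed; a pose out of reach is approached as far as the arm can. A call with a number of a shift or a turn outside -1 to 1 is refused whole. A call with a gripper value outside its range is refused whole. OPENING is the gripper's target within -1 to 1 (shut at 1, half-way at 0, fully open at -1), set as the call begins (- or left out, the last holds). The fingers move at their own pace and stop on an object; FORCE is the grip in N (left out, the last holds). Time passes only in rows, so rows that repeat a pose let the fingers close. It gives the time, the measured TCP pose, the force, the opening and the grip force at its end, in the units of the state.
- bot.state(): the state, without advancing time (a new reading comes with each control period).
- bot.grab_frame(name): name is "scene" or "side" or "wrist"; returns the picture (480x640x3 uint8, blue, green, red); there is no depth.
- bot.camera_params(name): a dict with "fx", "fy", "cx", "cy" (pixels), "distortion" ([k1, k2, p1, p2, k3] as OpenCV has them; the pictures are not rectified), "position" and "rotation" of the camera in the world. Camera axes: x right, y down, z forward; pixel columns grow to the right and rows downward; lengths in m; the calibration is good to about 2 mm. A picture is of the moment at which its call begins: read the wrist's pose just before it. camera_params takes no time and is no camera call; for the wrist camera it gives the pose at the moment of the call.
- bot.sign_off(): hands the job in; it is judged then, once.
The state is a dict: "t": time; "q": joint angles; "qvel": joint speeds; "joint_efforts": joint torques, N m; "tcp_pos": TCP position; "orientation": TCP orientation; "contact_force": force on the tool from outside, world axes, zero at the start; "moment": the same for the moment, N m; "width": opening from 0.0 (shut) to 1.0 (fully open); "gripper_force": force on a finger pad.
Only numpy, scipy, OpenCV 4.12 (cv2) and the standard library are available. Lean on these libraries where they do the work, as an engineer would, in place of code of your own. Each camera call takes 0.05 s, during which the arm holds its last target. There are 200 camera calls.

### The job

Turn the T-handle of the iron sizing jaws anticlockwise until the gap between the jaws is about 15 mm. Then take the flat gauge blade out of its wooden stand and lower it upright into the gap, centred along the jaws, until its collar rests on the jaw tops; let go and leave it standing there. Do not disturb the canister, the check valve, the P-trap or the washers.

Things in the scene. Friction and masses are not known exactly. Their poses are not given: they have to be found in the camera images.
- sizer: Sizing jaws, an iron fixture fixed to the bench; base 90 (own x) by 265 mm (own y), 25 high. Origin at bench level under the T-handle's axis, in a round housing of radius 46 mm, 76 mm high. Two jaws (fixed one dark, outermost) stand towards own +y; the gap between them runs along own x, open at both ends and on top. Jaws 60 mm long (x), tops 75 mm above the bench, gap floor 25 mm above it.
- hub (a point): Point on the vertical axis of the T-handle at the height of its bar's middle, 125 mm above the bench. The boss there has a radius of 15 mm; the bar is a level round steel rod 12 mm thick with a ball 18 mm across at each end, centred 70 mm from the axis.
- handle (a joint): Angle of the T-handle, rad, 0 to 15.7, growing anticlockwise seen from above, which opens the jaws 8 mm a full turn: gap = 2 mm + 8 mm x angle / 6.283. Starts at 1.0 to 3.2 (gap 3.3 to 6.1 mm). At 0 the bar lies along the sizer's own x. Resists with about 0.12 N m of friction, stays where it is left, neither rises nor sinks.
- end_a (a point): Centre of the ball at one end of the T-handle's bar (the sizer's own +x end at angle 0).
- end_b (a point): Centre of the ball at the other end of the bar.
- fixed_lip (a point): Middle of the top inner edge of the fixed jaw (75 mm above the bench, 175 mm from the handle's axis along the sizer's own +y); axes as the sizer's. The gap lies on its -y side.
- moving_lip (a point): Middle of the top inner edge of the moving jaw, which slides away from the fixed jaw (towards the T-handle) as it opens.
- jaw (a joint): Opening travel of the moving jaw, m, geared to the T-handle: gap = 0.002 + value (gap of 15 mm at 0.013).
- gauge: Steel gauge blade, upright, loose, 0.3 kg. Origin: middle of its lower edge; z up, thickness along own y, width along x. Blade 40 wide, 12 thick, 45 mm long, its last 6 mm bevelled to an edge; then a brass collar 46 (x) by 34 (y), 6 mm thick; then a flat grip tab 40 wide, 12 thick, 40 mm high (top 91 mm above the origin). Same when turned half round.
- collar (a point): Centre of the underside of the gauge's collar, 45 mm above its lower edge.
- tab (a point): Point in the middle of the gauge's grip tab, 75 mm above its lower edge.
- stand: Fixed wooden stand, 90 by 70 mm foot, block 80 by 60 mm, 55 mm high, with a slot 44 by 17 mm in its top in which the gauge hangs by its collar at the start (lower edge 10 mm above the bench). Origin at bench level under its middle; own x along the slot.
- canister: Tin screw-top canister with a knurled lid, 76 mm across, 97 mm high. Bystander; origin under its middle.
- check_valve: Brass check valve, about 96 mm long, 68 mm high. Bystander; origin under its middle.
- p_trap: Cast iron U-shaped P-trap section lying flat, about 160 mm by 145 mm, 48 mm high. Bystander; origin under its middle.
- washer_low: Lower of two stacked grey lead washers, 60 mm across, 8 mm thick. Bystander; origin under its middle.
- washer_top: Upper of the two lead washers. Bystander.
Things that resemble listed ones, but are neither listed nor needed, are in the scene too. There is more than one size of the gauge; the job needs the largest.

How it is judged:
On the way, in this order (a step that is already met when the one before it is completed fails the run):
1. the jaws are opened to a gap of about 15 mm (12.5 to 17.5 mm) while the gauge is still out of the gap (value of joint jaw between 0.0105 and 0.0155 m and horizontal distance between collar and fixed_lip above 0.06 m), for 0.2 s.
2. the gauge stands in the gap with its collar on the jaw tops (z of collar in the frame of fixed_lip below 0.0025 m and x of collar in the frame of fixed_lip between -0.012 and 0.012 m and y of collar in the frame of fixed_lip between -0.0135 and -0.004 m), for 0.2 s.
At the end, for the whole second after the job is handed in: The gap between the jaws is 12.5 to 17.5 mm wide; the gauge stands upright (within 7 degrees) and at rest between the jaws with its collar on the jaw tops (within 2.5 mm), its middle within 12 mm of the jaws' middle, released (all of step 2 and value of joint jaw between 0.0105 and 0.0155 m and z of collar in the frame of fixed_lip above -0.003 m and angle between gauge's own z axis and vertical below 0.12 rad and linear speed of gauge below 0.02 m/s); the robot touches nothing.
It fails at once if a bystander (canister, check valve, P-trap or washers) is shifted more than 25 mm (distance of any of canister, check_valve, p_trap, washer_low, washer_top from where it was at the start of the episode above 0.025 m).
It also fails if it takes over 72 s, if anything falls off the work surface, if the arm or the gripper's body presses on something with over 40 N, if the wrist force passes 120 N, or if a joint passes its speed limit or range.

## Working session

There is one attempt and no reset: what is moved stays moved. The work goes in short steps, Python scripts to look and compute and a shell command to move; the robot and the scene stay as the last step left them, time stands still between calls to the robot, and variables do not carry over. Pictures are saved under pics/ and viewed, at most 10 in all, crops included, and the job is handed in when it is done.

```bash
mkdir -p pics
python3 - <<'E'
from plant import bot
import cv2
for n in ("scene","side"):
    cv2.imwrite(f"pics/{n}0.png",bot.grab_frame(n)); p=bot.camera_params(n); print(n,p)
s=bot.state();print(s)
E
```

```text
scene {'fx': 583.2786634389813, 'fy': 583.2786634389813, 'cx': 317.75907321899774, 'cy': 235.89247649346865, 'distortion': array([-0.08211545,  0.        ,  0.        ,  0.        ,  0.        ]), 'position': array([0.98602259, 0.7268811 , 1.35411824]), 'rotation': array([-0.07380035,  0.22663142,  0.92843971, -0.28494109])}
side {'fx': 609.8977522081425, 'fy': 609.8977522081425, 'cx': 319.57789432916377, 'cy': 223.38415285868524, 'distortion': array([-0.12340536,  0.        ,  0.        ,  0.        ,  0.        ]), 'position': array([-0.10054264,  0.63358509,  0.87962447]), 'rotation': array([ 0.1723732 , -0.34592437,  0.83346786, -0.39491154])}
{'t': 0.1, 'q': array([-1.48471121e+00,  1.04649391e-01,  9.65545260e-02,  1.56393449e+00,
        2.02198296e-05,  1.35309476e+00]), 'qvel': array([-5.81590268e-04, -2.43219214e-03,  7.12738073e-04, -6.86877162e-05,
        1.23538783e-04,  1.63394787e-04]), 'joint_efforts': array([ 7.77272915e-03, -5.58206284e+01,  5.04722178e+01,  1.30975060e-02,
       -1.48896829e-04, -8.69718974e-06]), 'tcp_pos': array([ 0.1794702 , -0.57223304,  0.25259847]), 'orientation': array([-6.14513751e-04,  9.88486181e-01,  1.51309911e-01,  5.06303847e-05]), 'contact_force': array([ 0.43613813,  0.88922773, -0.06306321]), 'moment': array([ 0.00199544,  0.00385009, -0.0013967 ]), 'gripper_force': 0.0, 'width': 1.0003152523738477}
```

View pics/scene0.png

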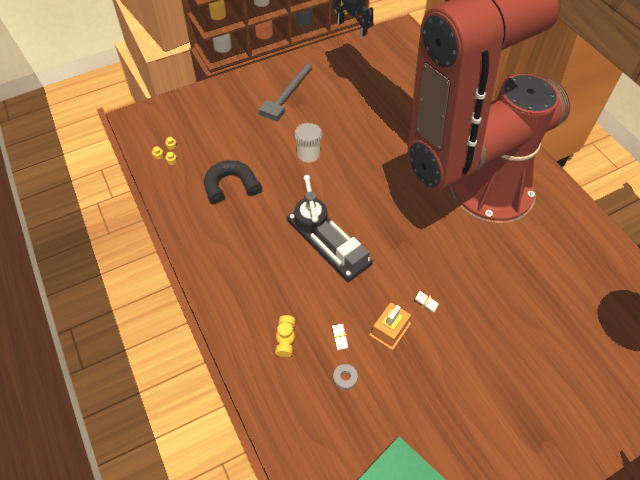

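View pics/side0.png

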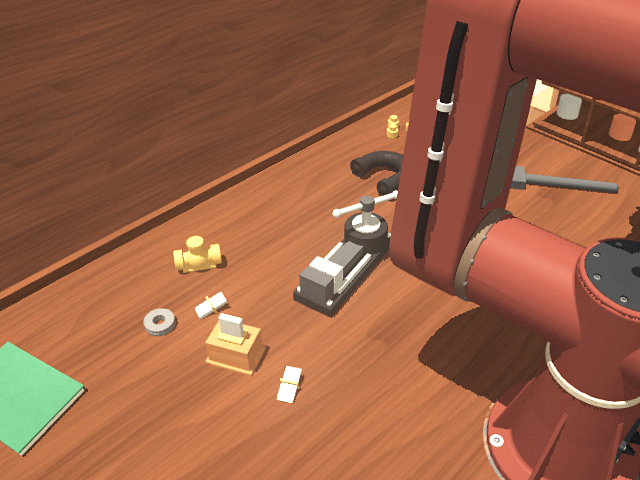

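Scene: sizer with housing near (311,212) and the jaws near (345,252). The gauge stand is at (391,322), with smaller gauges lying at (340,337) and (427,301). Next I'll enlarge the relevant regions.

```bash
cat > h.py <<'E'
import numpy as np,cv2
from scipy.spatial.transform import Rotation as R
def ray(p,uv):
    K=np.array([[p['fx'],0,p['cx']],[0,p['fy'],p['cy']],[0,0,1]])
    n=cv2.undistortPoints(np.array([[uv]],float),K,np.array(p['distortion']))[0,0]
    q=np.array(p['rotation']); r=R.from_quat(q[[1,2,3,0]]) if q.size==4 else R.from_matrix(q)
    return r.apply([n[0],n[1],1])
def at(p,uv,z):
    d=ray(p,uv);c=np.array(p['position']);return c+d*(z-c[2])/d[2]
def proj(p,X):
    K=np.array([[p['fx'],0,p['cx']],[0,p['fy'],p['cy']],[0,0,1]])
    q=np.array(p['rotation']); r=R.from_quat(q[[1,2,3,0]]).inv()
    return cv2.projectPoints(r.apply(np.atleast_2d(X)-p['position']),np.zeros(3),np.zeros(3),K,np.array(p['distortion']))[0][:,0]
E
python3 - <<'E'
import cv2,numpy as np
a=cv2.imread("pics/scene0.png");b=cv2.imread("pics/side0.png")
f=lambda i,x,y,w,h,k:cv2.resize(i[y:y+h,x:x+w],None,fx=k,fy=k,interpolation=cv2.INTER_CUBIC)
o=np.zeros((600,800,3),np.uint8)
c=f(a,280,170,100,120,4);o[:480,:400]=c       # scene sizer x4 origin 280,170
c=f(b,290,185,100,130,4);o[:520,400:]=c      # side sizer x4
o[480:600,:240]=f(a,365,300,60,30,4)
cv2.imwrite("pics/c1.png",o)
o=np.zeros((280,600,3),np.uint8)
o[:,:300]=f(a,365,300,60,56,5);o[:,300:]=f(b,205,313,60,56,5)
cv2.imwrite("pics/c2.png",o)
E
```

```text
(no output)
```

View pics/c1.png

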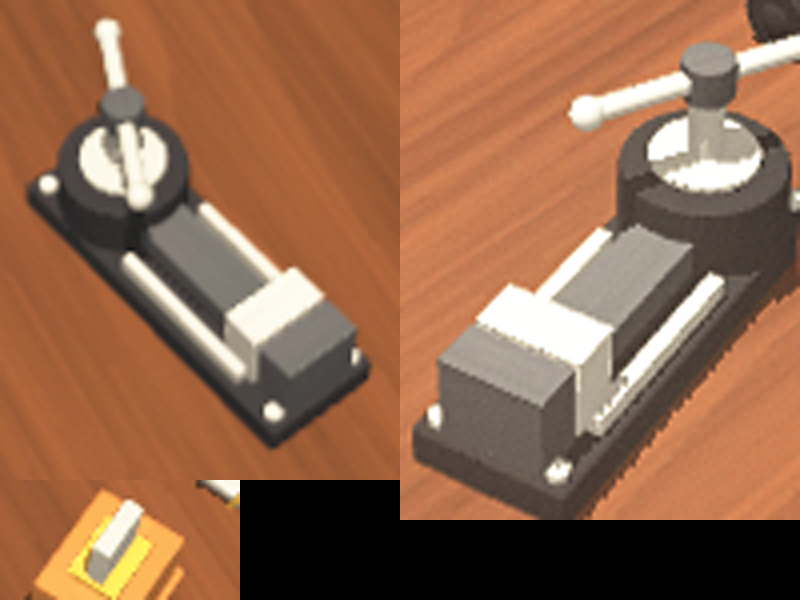

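View pics/c2.png

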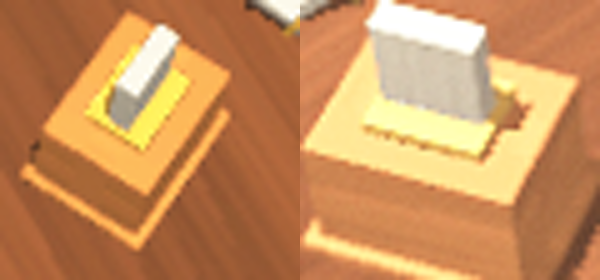

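Run:
```python
from plant import bot
from h import *
S=bot.camera_params('scene');D=bot.camera_params('side')
f=lambda x,y:(280+x/4,170+y/4); g=lambda x,y:(290+(x-400)/4,185+y/4)
ba,bb=at(S,f(107,30),.125),at(S,f(140,197),.125);h=(ba+bb)/2
print('balls',ba,bb,h,np.linalg.norm(ba-bb)); print('hub side',at(D,g(709,77),.125),'ball side',at(D,g(586,112),.125))
c={k:at(S,f(*v),.025) for k,v in dict(R=(370,363),B=(272,443),L=(30,187)).items()}
for k in c:print(k,c[k])
u=c['B']-c['L'];print('yaw of own y',np.arctan2(u[1],u[0]),np.linalg.norm(u)); u=c['R']-c['B'];print(np.arctan2(u[1],u[0]),np.linalg.norm(u))
for n,v in (('fo R',(357,325)),('fo L',(263,375))):print(n,at(S,f(*v),.075))
for n,v in (('fo1',(439,360)),('fo2',(545,404)),):print(n,at(D,g(*v),.075))
# housing rim center
print('hous',at(S,f(123,160),.076),at(D,g(707,158),.076))
k=lambda x,y:(365+x/5,300+y/5); m=lambda x,y:(205+(x-300)/5,313+y/5)
print('stand top',[at(S,k(*v),.055) for v in((130,12),(230,73),(148,193),(42,127))])
print('tab top S',[at(S,k(*v),.101) for v in((160,27),(180,38),(131,100),(112,90))])
print('tab top D',[at(D,m(*v),.101) for v in((378,2),(487,25),(368,25),(483,48))])
print('collar D',[at(D,m(*v),.061) for v in((362,128),(483,157),(512,85))])
```

```text
balls [ 0.52756263 -0.19519281  0.125     ] [ 0.57242007 -0.05968781  0.125     ] [ 0.54999135 -0.12744031  0.125     ] 0.14273680985061926
hub side [ 0.54708909 -0.12544728  0.125     ] ball side [ 0.57170951 -0.06055426  0.125     ]
R [0.46484564 0.06883521 0.025     ]
B [0.55343756 0.0924742  0.025     ]
L [ 0.60367559 -0.16690052  0.025     ]
yaw of own y 1.7621163333401706 0.26419519755296406
-2.8808377135247265 0.09169149191772853
fo R [0.47715152 0.06454758 0.075     ]
fo L [0.55029591 0.06977437 0.075     ]
fo1 [0.53248831 0.07965832 0.075     ]
fo2 [0.47570761 0.0651445  0.075     ]
hous [ 0.55189443 -0.12405108  0.076     ] [ 0.54302563 -0.12191662  0.076     ]
stand top [array([0.49782376, 0.21105415, 0.055     ]), array([0.47149673, 0.26313601, 0.055     ]), array([0.54162377, 0.29928896, 0.055     ]), array([0.56933096, 0.24526759, 0.055     ])]
tab top S [array([0.50648744, 0.24298626, 0.101     ]), array([0.50105207, 0.252516  , 0.101     ]), array([0.53932322, 0.26975508, 0.101     ]), array([0.54461633, 0.26106179, 0.101     ])]
tab top D [array([0.53934859, 0.25988944, 0.101     ]), array([0.50422593, 0.23972552, 0.101     ]), array([0.53324575, 0.26891895, 0.101     ]), array([0.49699196, 0.24735902, 0.101     ])]
collar D [array([0.52858127, 0.28133361, 0.061     ]), array([0.48848296, 0.25934266, 0.061     ]), array([0.50680503, 0.23125061, 0.061     ])]
```

The pictures show the ball ends, hub and jaws of the sizer, and the gauge upright in its stand. Handle angle comes out at about 1.04 rad, so it needs roughly 9.2 rad of turn. The plan is to grip the boss across the bar and spin it. First I'll move above the hub and check.

```bash
python3 -m inch '[{"dx":0.23,"dy":0.28,"dz":0.06,"spin":0.15},{"dx":0.4625,"dy":0.557,"dz":0.06,"spin":0.3},{"dx":0.4625,"dy":0.557,"dz":0.06,"spin":0.3},{"dx":0.4625,"dy":0.557,"dz":0.06,"spin":0.3},{"dx":0.4625,"dy":0.557,"dz":0.06,"spin":0.3},{"dx":0.4625,"dy":0.557,"dz":0.06,"spin":0.3},{"dx":0.4625,"dy":0.557,"dz":0.06,"spin":0.3},{"dx":0.4625,"dy":0.557,"dz":0.06,"spin":0.3},{"dx":0.4625,"dy":0.557,"dz":0.06,"spin":0.3},{"dx":0.4625,"dy":0.557,"dz":0.06,"spin":0.3},{"dx":0.4625,"dy":0.557,"dz":0.06,"spin":0.3},{"dx":0.4625,"dy":0.557,"dz":0.06,"spin":0.3},{"dx":0.4625,"dy":0.557,"dz":0.06,"spin":0.3}]' -1
python3 - <<'E'
from plant import bot
import cv2
from h import *
W=bot.camera_params('wrist');i=bot.grab_frame('wrist');cv2.imwrite("pics/w1.png",i)
print(W,bot.state()['q'])
import pickle;pickle.dump(W,open('w1.pkl','wb'))
for n,X in dict(hub=[.549,-.1265,.135],a=[.572,-.060,.125],lip=[.512,.045,.075]).items():print(n,proj(W,X))
E
```

```text
t: 1.72
tcp_pos: [0.5489, -0.1281, 0.3013]
orientation: [0.0, 0.813, 0.583, -0.0]
contact_force: [-0.8, 0.4, -0.1]
width: 0.999
gripper_force: 0.0
{'fx': 382.025736842374, 'fy': 382.025736842374, 'cx': 319.15186387064955, 'cy': 239.56714609381163, 'distortion': array([-0.08301364,  0.        ,  0.        ,  0.        ,  0.        ]), 'position': array([ 0.5725851 , -0.05630762,  0.42172239]), 'rotation': array([ 0.1465953 ,  0.97581567, -0.1603284 , -0.02425704])} [-4.61101095e-01  9.55446756e-03  8.69989215e-02  1.64815767e+00
 -1.24706446e-04  1.43599060e+00]
hub [[319.42749912 222.15884384]]
a [[320.11957094 128.09059241]]
lip [[211.95991736  30.31362004]]
```

View pics/w1.png

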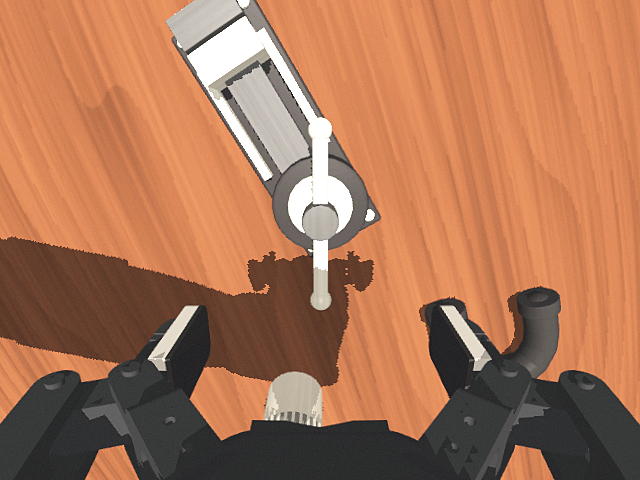

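Wrist view: boss top at (320,221), balls at (320,129) and (320,300), and the bar vertical in the picture, so aligned with tool x. The canister at (294,400) is lower than the fingers will go.

```bash
python3 - <<'E'
import pickle
from h import *
W=pickle.load(open('w1.pkl','rb'))
a,b=at(W,(320,129),.125),at(W,(320.5,300),.125);print(a,b,(a+b)/2,np.linalg.norm(a-b))
print('rim',at(W,(320.5,202),.076))
# base edges & jaw corners
print([at(W,v,.025) for v in((171,38),(250,0),(380,214),(375,221))])
print([at(W,v,.075) for v in((190,53),(247,9),(214,98),(270,50))])
E
python3 -m inch '[{"dy":0.001,"dz":-0.1,"spin":0},{"dy":0.001,"dz":-0.216,"spin":0},{"dy":0.001,"dz":-0.216,"spin":0},{"dy":0.001,"dz":-0.216,"spin":0},{"dy":0.001,"dz":-0.216,"spin":0},{"dy":0.001,"dz":-0.216,"spin":0},{"dy":0.001,"dz":-0.216,"spin":0}]' -0.2
```

```text
[ 0.57170252 -0.06060135  0.125     ] [ 0.52707072 -0.19435105  0.125     ] [ 0.54938662 -0.1274762   0.125     ] 0.14099993337176692
rim [ 0.55120247 -0.12312534  0.076     ]
[array([0.4629535 , 0.06719024, 0.025     ]), array([0.54724905, 0.0724489 , 0.025     ]), array([ 0.60407804, -0.16555556,  0.025     ]), array([ 0.59684148, -0.17124949,  0.025     ])]
[array([0.48752423, 0.03473694, 0.075     ]), array([0.54565619, 0.05052292, 0.075     ]), array([ 0.49309123, -0.00648612,  0.075     ]), array([0.55256456, 0.01388133, 0.075     ])]invalid input
```

```bash
python3 -m inch '[{"dx":0,"dy":0.001,"dz":-0.1,"spin":0},{"dx":0,"dy":0.001,"dz":-0.216,"spin":0},{"dx":0,"dy":0.001,"dz":-0.216,"spin":0},{"dx":0,"dy":0.001,"dz":-0.216,"spin":0},{"dx":0,"dy":0.001,"dz":-0.216,"spin":0},{"dx":0,"dy":0.001,"dz":-0.216,"spin":0},{"dx":0,"dy":0.001,"dz":-0.216,"spin":0}]' -0.2
```

```text
t: 2.65
tcp_pos: [0.5505, -0.1267, 0.1304]
orientation: [0.001, 0.812, 0.584, 0.001]
contact_force: [0.3, -0.5, 0.8]
width: 0.603
gripper_force: 0.0
```

```bash
python3 -m inch '[{"dx":0,"dy":0,"dz":0,"spin":0},{"dx":0,"dy":0,"dz":0,"spin":0},{"dx":0,"dy":0,"dz":0,"spin":0},{"dx":0,"dy":0,"dz":0,"spin":0},{"dx":0,"dy":0,"dz":0,"spin":0},{"dx":0,"dy":0,"dz":0,"spin":0}]' 1 60
```

```text
t: 3.4
tcp_pos: [0.5502, -0.1264, 0.1295]
orientation: [0.001, 0.812, 0.584, 0.001]
contact_force: [1.0, -0.5, 5.3]
width: 0.333
gripper_force: 59.1
```

```bash
python3 -m inch '[{"dx":0,"dy":0,"dz":0,"spin":0.055},{"dx":0,"dy":0,"dz":0,"spin":0.11},{"dx":0,"dy":0,"dz":0,"spin":0.165},{"dx":0,"dy":0,"dz":0,"spin":0.22},{"dx":0,"dy":0,"dz":0,"spin":0.275},{"dx":0,"dy":0,"dz":0,"spin":0.33},{"dx":0,"dy":0,"dz":0,"spin":0.385},{"dx":0,"dy":0,"dz":0,"spin":0.44},{"dx":0,"dy":0,"dz":0,"spin":0.495},{"dx":0,"dy":0,"dz":0,"spin":0.55},{"dx":0,"dy":0,"dz":0,"spin":0.605},{"dx":0,"dy":0,"dz":0,"spin":0.66},{"dx":0,"dy":0,"dz":0,"spin":0.7},{"dx":0,"dy":0,"dz":0,"spin":0.7}]'
python3 -c "
from plant import bot;s=bot.state();print(s['q'],s['moment'],s['contact_force'])"
```

```text
t: 5.15
tcp_pos: [0.5482, -0.1283, 0.1295]
orientation: [-0.002, -0.151, 0.988, -0.002]
contact_force: [-10.8, -11.1, 10.8]
width: 0.328
gripper_force: 59.7
[-0.45947686  0.00767206 -0.22734531  1.33650434 -0.00514197 -0.76334837] [-1.70966013  2.28936252  0.1085484 ] [-10.75089866 -11.10393934  10.82914269]
```

```bash
python3 -m inch '[{"dx":-0.0005,"dy":-0.0005,"dz":0,"spin":0.055},{"dx":-0.001,"dy":-0.001,"dz":0,"spin":0.11},{"dx":-0.001,"dy":-0.001,"dz":0,"spin":0.165},{"dx":-0.001,"dy":-0.001,"dz":0,"spin":0.22},{"dx":-0.001,"dy":-0.001,"dz":0,"spin":0.275},{"dx":-0.001,"dy":-0.001,"dz":0,"spin":0.33},{"dx":-0.001,"dy":-0.001,"dz":0,"spin":0.385},{"dx":-0.001,"dy":-0.001,"dz":0,"spin":0.44},{"dx":-0.001,"dy":-0.001,"dz":0,"spin":0.495},{"dx":-0.001,"dy":-0.001,"dz":0,"spin":0.55},{"dx":-0.001,"dy":-0.001,"dz":0,"spin":0.605},{"dx":-0.001,"dy":-0.001,"dz":0,"spin":0.66},{"dx":-0.001,"dy":-0.001,"dz":0,"spin":0.7},{"dx":-0.001,"dy":-0.001,"dz":0,"spin":0.7}]'
python3 -c "
from plant import bot;s=bot.state();print(s['q'],s['moment'],s['contact_force'])"
```

```text
t: 6.9
tcp_pos: [0.5509, -0.1289, 0.1295]
orientation: [0.001, 0.95, -0.313, 0.003]
contact_force: [10.3, -9.1, -2.9]
width: 0.334
gripper_force: 59.2
[-4.60278936e-01  6.81519549e-03 -2.28057047e-01  1.32989297e+00
 -1.27690063e-03 -2.96432004e+00] [-1.72165166 -1.92074305  0.16325733] [10.32188587 -9.09100938 -2.88295936]
```

```bash
python3 -m inch '[{"dx":0,"dy":0,"dz":0,"spin":0},{"dx":0,"dy":0,"dz":0,"spin":0},{"dx":0,"dy":0,"dz":0,"spin":0},{"dx":0,"dy":0,"dz":0.06,"spin":0},{"dx":0,"dy":0,"dz":0.06,"spin":0}]' -0.2
python3 -m inch '[{"dx":0,"dy":0,"dz":0,"spin":-0.059},{"dx":0,"dy":0,"dz":0,"spin":-0.118},{"dx":0,"dy":0,"dz":0,"spin":-0.177},{"dx":0,"dy":0,"dz":0,"spin":-0.236},{"dx":0,"dy":0,"dz":0,"spin":-0.295},{"dx":0,"dy":0,"dz":0,"spin":-0.354},{"dx":0,"dy":0,"dz":0,"spin":-0.413},{"dx":0,"dy":0,"dz":0,"spin":-0.472},{"dx":0,"dy":0,"dz":0,"spin":-0.531},{"dx":0,"dy":0,"dz":0,"spin":-0.59},{"dx":0,"dy":0,"dz":0,"spin":-0.649},{"dx":0,"dy":0,"dz":0,"spin":-0.708},{"dx":0,"dy":0,"dz":0,"spin":-0.767},{"dx":0,"dy":0,"dz":0,"spin":-0.826},{"dx":0,"dy":0,"dz":0,"spin":-0.885},{"dx":0,"dy":0,"dz":0,"spin":-0.944},{"dx":0,"dy":0,"dz":0,"spin":-1},{"dx":0,"dy":0,"dz":0,"spin":-1},{"dx":0,"dy":0,"dz":0,"spin":-1}]'
python3 - <<'E'
from plant import bot
import cv2
from h import *
W=bot.camera_params('wrist');i=bot.grab_frame('wrist');cv2.imwrite("pics/w2.png",i)
import pickle;pickle.dump(W,open('w2.pkl','wb'))
print(bot.state()['q'],bot.state()['tcp_pos'],bot.state()['contact_force'],proj(W,[.5494,-.1272,.135]))
E
```

```text
t: 7.52
tcp_pos: [0.5503, -0.1276, 0.1804]
orientation: [0.0, 0.949, -0.314, 0.003]
contact_force: [0.1, 0.2, 0.4]
width: 0.599
gripper_force: 0.0
t: 9.9
tcp_pos: [0.5486, -0.1269, 0.1762]
orientation: [-0.0, 0.312, 0.95, 0.0]
contact_force: [-0.6, -0.8, -0.6]
width: 0.599
gripper_force: 0.0
[-4.59573908e-01 -9.00524372e-03 -1.58683185e-01  1.42143557e+00
  1.05935957e-04  1.75827164e-01] [ 0.54859154 -0.12687082  0.17628836] [ 0.09439766 -0.23022724  0.2402977 ] [[318.23567669 294.97554724]]
```

View pics/w2.png

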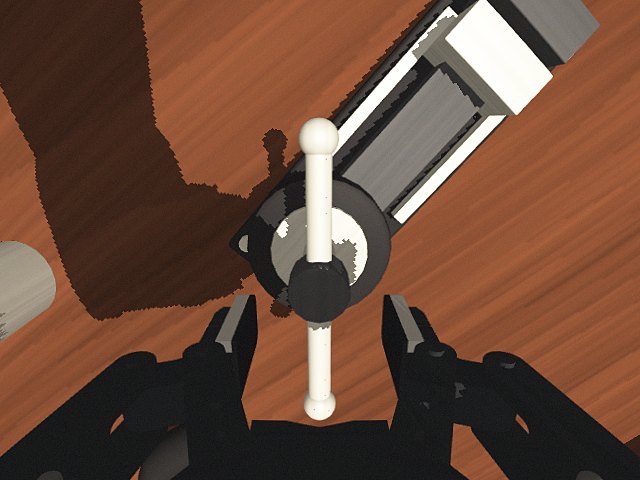

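Bar vertical in the image (balls at (319,138) and (320,405)), boss centred between the pads, so no slip. I'll lower, grip and do the next turn.

```bash
python3 -m inch '[{"dx":0,"dy":0,"dz":-0.06,"spin":0},{"dx":0,"dy":0,"dz":-0.06,"spin":0},{"dx":0,"dy":0,"dz":-0.06,"spin":0}]'
python3 -m inch '[{"dx":0,"dy":0,"dz":0,"spin":0},{"dx":0,"dy":0,"dz":0,"spin":0},{"dx":0,"dy":0,"dz":0,"spin":0},{"dx":0,"dy":0,"dz":0,"spin":0},{"dx":0,"dy":0,"dz":0,"spin":0}]' 1 60
python3 -m inch '[{"dx":0,"dy":0,"dz":0,"spin":0.057},{"dx":0,"dy":0,"dz":0,"spin":0.114},{"dx":0,"dy":0,"dz":0,"spin":0.171},{"dx":0,"dy":0,"dz":0,"spin":0.228},{"dx":0,"dy":0,"dz":0,"spin":0.285},{"dx":0,"dy":0,"dz":0,"spin":0.342},{"dx":0,"dy":0,"dz":0,"spin":0.399},{"dx":0,"dy":0,"dz":0,"spin":0.456},{"dx":0,"dy":0,"dz":0,"spin":0.513},{"dx":0,"dy":0,"dz":0,"spin":0.57},{"dx":0,"dy":0,"dz":0,"spin":0.627},{"dx":0,"dy":0,"dz":0,"spin":0.684},{"dx":0,"dy":0,"dz":0,"spin":0.741},{"dx":0,"dy":0,"dz":0,"spin":0.798},{"dx":0,"dy":0,"dz":0,"spin":0.855},{"dx":0,"dy":0,"dz":0,"spin":0.912},{"dx":0,"dy":0,"dz":0,"spin":0.969},{"dx":0,"dy":0,"dz":0,"spin":1},{"dx":0,"dy":0,"dz":0,"spin":1},{"dx":0,"dy":0,"dz":0,"spin":1}]'
python3 -m inch '[{"dx":0,"dy":0,"dz":0,"spin":0},{"dx":0,"dy":0,"dz":0,"spin":0},{"dx":0,"dy":0,"dz":0,"spin":0},{"dx":0,"dy":0,"dz":0.06,"spin":0},{"dx":0,"dy":0,"dz":0.06,"spin":0}]' -0.2
python3 -m inch '[{"dx":0,"dy":0,"dz":0,"spin":-0.059},{"dx":0,"dy":0,"dz":0,"spin":-0.118},{"dx":0,"dy":0,"dz":0,"spin":-0.177},{"dx":0,"dy":0,"dz":0,"spin":-0.236},{"dx":0,"dy":0,"dz":0,"spin":-0.295},{"dx":0,"dy":0,"dz":0,"spin":-0.354},{"dx":0,"dy":0,"dz":0,"spin":-0.413},{"dx":0,"dy":0,"dz":0,"spin":-0.472},{"dx":0,"dy":0,"dz":0,"spin":-0.531},{"dx":0,"dy":0,"dz":0,"spin":-0.59},{"dx":0,"dy":0,"dz":0,"spin":-0.649},{"dx":0,"dy":0,"dz":0,"spin":-0.708},{"dx":0,"dy":0,"dz":0,"spin":-0.767},{"dx":0,"dy":0,"dz":0,"spin":-0.826},{"dx":0,"dy":0,"dz":0,"spin":-0.885},{"dx":0,"dy":0,"dz":0,"spin":-0.944},{"dx":0,"dy":0,"dz":0,"spin":-1},{"dx":0,"dy":0,"dz":0,"spin":-1},{"dx":0,"dy":0,"dz":0,"spin":-1}]'
python3 -c "
from plant import bot;s=bot.state();print(s['q'],s['tcp_pos'],s['contact_force'])"
```

```text
t: 10.32
tcp_pos: [0.549, -0.1271, 0.1298]
orientation: [0.0, 0.314, 0.95, 0.0]
contact_force: [0.8, 0.0, 1.1]
width: 0.596
gripper_force: 0.0
t: 10.95
tcp_pos: [0.5494, -0.1277, 0.1307]
orientation: [0.001, 0.314, 0.949, -0.001]
contact_force: [-3.0, -1.0, 6.6]
width: 0.332
gripper_force: 58.8
t: 13.45
tcp_pos: [0.5499, -0.1281, 0.1307]
orientation: [0.001, 0.949, -0.315, 0.002]
contact_force: [0.5, -4.0, 6.9]
width: 0.333
gripper_force: 59.0
t: 14.08
tcp_pos: [0.5504, -0.1276, 0.1803]
orientation: [0.0, 0.949, -0.314, 0.003]
contact_force: [-0.9, -0.4, 0.6]
width: 0.598
gripper_force: 0.0
t: 16.45
tcp_pos: [0.5486, -0.1268, 0.1762]
orientation: [-0.0, 0.312, 0.95, 0.0]
contact_force: [-0.6, -0.2, 0.8]
width: 0.597
gripper_force: 0.0
[-4.59538449e-01 -8.94381225e-03 -1.58773981e-01  1.42133640e+00
  1.24015156e-04  1.75333754e-01] [ 0.54859181 -0.1268436   0.17620466] [-0.55168337 -0.20960326  0.75081742]
```

```bash
python3 -m inch '[{"dx":0,"dy":0,"dz":-0.06,"spin":0},{"dx":0,"dy":0,"dz":-0.06,"spin":0},{"dx":0,"dy":0,"dz":-0.06,"spin":0}]'
python3 -m inch '[{"dx":0,"dy":0,"dz":0,"spin":0},{"dx":0,"dy":0,"dz":0,"spin":0},{"dx":0,"dy":0,"dz":0,"spin":0},{"dx":0,"dy":0,"dz":0,"spin":0},{"dx":0,"dy":0,"dz":0,"spin":0}]' 1 60
python3 -m inch '[{"dx":0,"dy":0,"dz":0,"spin":0.057},{"dx":0,"dy":0,"dz":0,"spin":0.114},{"dx":0,"dy":0,"dz":0,"spin":0.171},{"dx":0,"dy":0,"dz":0,"spin":0.228},{"dx":0,"dy":0,"dz":0,"spin":0.285},{"dx":0,"dy":0,"dz":0,"spin":0.342},{"dx":0,"dy":0,"dz":0,"spin":0.399},{"dx":0,"dy":0,"dz":0,"spin":0.456},{"dx":0,"dy":0,"dz":0,"spin":0.513},{"dx":0,"dy":0,"dz":0,"spin":0.52},{"dx":0,"dy":0,"dz":0,"spin":0.52},{"dx":0,"dy":0,"dz":0,"spin":0.52}]'
python3 -m inch '[{"dx":0,"dy":0,"dz":0,"spin":0},{"dx":0,"dy":0,"dz":0,"spin":0},{"dx":0,"dy":0,"dz":0,"spin":0},{"dx":0,"dy":0,"dz":0.07,"spin":0},{"dx":0,"dy":0,"dz":0.14,"spin":0},{"dx":-0.04,"dy":0.21,"dz":0.19,"spin":-0.1},{"dx":-0.04,"dy":0.21,"dz":0.19,"spin":-0.25},{"dx":-0.04,"dy":0.21,"dz":0.19,"spin":-0.25},{"dx":-0.04,"dy":0.21,"dz":0.19,"spin":-0.25},{"dx":-0.04,"dy":0.21,"dz":0.19,"spin":-0.25},{"dx":-0.04,"dy":0.21,"dz":0.19,"spin":-0.25},{"dx":-0.04,"dy":0.21,"dz":0.19,"spin":-0.25},{"dx":-0.04,"dy":0.21,"dz":0.19,"spin":-0.25}]' -0.4
python3 - <<'E'
from plant import bot
import cv2
from h import *
W=bot.camera_params('wrist');i=bot.grab_frame('wrist');cv2.imwrite("pics/w3.png",i)
import pickle;pickle.dump(W,open('w3.pkl','wb'))
s=bot.state();print(s['q'],s['tcp_pos'],s['orientation'])
E
```

```text
t: 16.82
tcp_pos: [0.5489, -0.1271, 0.1298]
orientation: [0.0, 0.313, 0.95, 0.0]
contact_force: [-0.3, -0.2, 0.3]
width: 0.603
gripper_force: 0.0
t: 17.45
tcp_pos: [0.5494, -0.1277, 0.1307]
orientation: [0.001, 0.314, 0.949, -0.001]
contact_force: [-2.8, -1.1, 6.6]
width: 0.328
gripper_force: 58.8
t: 18.95
tcp_pos: [0.5495, -0.1282, 0.1307]
orientation: [0.0, -0.477, 0.879, -0.002]
contact_force: [-2.6, -4.2, 4.6]
width: 0.33
gripper_force: 58.8
t: 20.58
tcp_pos: [0.5167, 0.0409, 0.2805]
orientation: [-0.0, -0.105, 0.994, 0.0]
contact_force: [-0.5, -0.7, -0.2]
width: 0.702
gripper_force: 0.0
[-1.73834418e-01 -1.36871971e-01 -9.18332406e-02  1.61597154e+00
  8.32500763e-05 -3.83641987e-01] [0.51670106 0.04087065 0.28048673] [-5.41535925e-05 -1.04711479e-01  9.94502639e-01  5.87942677e-05]
```

View pics/w3.png

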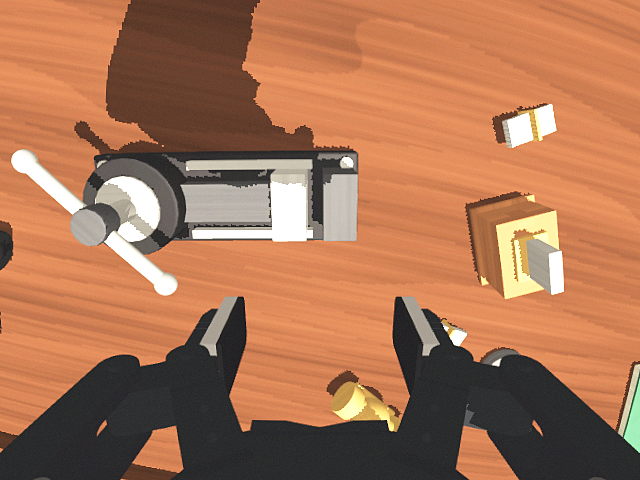

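The picture shows the moving jaw (white, x 271–308), the gap, and the fixed jaw (x 323–357), spanning rows 170–241. The gauge tab is at (545,267). I'll get the edges numerically.

Run:
```python
import pickle
from h import *
W=pickle.load(open('w3.pkl','rb'));i=cv2.imread('pics/w3.png')
g=cv2.cvtColor(i,cv2.COLOR_BGR2GRAY).astype(int)
for r in (180,195,210,225,235):print(r,g[r,302:330],g[r,350:364])
for c in (285,295,335,345):print(c,'top',g[148:176,c],'bot',g[234:248,c])
a,b=at(W,(24,160.5),.125),at(W,(165,284.5),.125);d=b-a;print('bar',a,b,(a+b)/2,np.arctan2(d[1],d[0]),np.linalg.norm(d))
t=[at(W,v,.101) for v in((528,240),(560,250),(563,292),(551,293))];print('tab',t)
print('block',[at(W,v,.055) for v in((497,221),(555,208),(560,290),(504,298))])
```

```text
180 [207 205 202 179 177 183 121 126 126 127 113  44  55  49  51  53  50  55
  47  49  58  76  86  87  82  82  83  73] [189 194 195 194 192 195 201 174 138 154 156 158 157 157]
195 [255 255 255 255 205 175 121 127 134 116  48  43  49  53  52  51  49  51
  52  43  55 137 207 197 194 193 195 192] [190 193 195 195 192 195 196 181 147 149 151 152 151 154]
210 [255 255 255 255 201 200 112 125 127 132 114  39  45  53  47  51  48  49
  49  43  49 139 210 200 197 194 194 192] [192 194 196 195 196 200 189 147 154 151 152 151 153 149]
225 [255 255 255 255 172 198  46  69 123 124 126 121 128 128 125 125 127 131
 134 133 104 127 206 197 195 193 191 189] [187 194 196 190 193 197 167 129 152 152 150 149 148 143]
235 [255 255 255 255 250 255 255 255 255 255 255 108 121 123 122 124 122 122
 126 125 112 131 201 202 198 193 193 194] [190 196 193 191 191 194 175 150 148 153 150 153 154 151]
285 top [ 75  77  61  39  41  47  51  50  52  52  32 143 194 199 196 199 197 197
 197 200 197 175 174 175 174 169 189 202] bot [255 255 255 255 255 255 255 219 153 156 160 163 158 157]
295 top [ 79  79  60  38  44  
[... 353 characters left out ...]
 79  63  38  65  95 130 121  85 255 255 255 255 255 255 195 200 206
 212 195 107  61  68  73  63  59 155 200] bot [194 191 192 190 193 194 189 154 151 157 165 166 154 159]
bar [ 0.51148295 -0.18655611  0.125     ] [ 0.58809012 -0.06830165  0.125     ] [ 0.54978654 -0.12742888  0.125     ] 0.9959577814125736 0.14089988046377852
tab [array([0.49653868, 0.21759655, 0.101     ]), array([0.49890509, 0.24944234, 0.101     ]), array([0.53530309, 0.26829009, 0.101     ]), array([0.53843813, 0.25735196, 0.101     ])]
block [array([0.49332758, 0.20969809, 0.055     ]), array([0.46875544, 0.26200603, 0.055     ]), array([0.54792558, 0.30117652, 0.055     ]), array([0.56814508, 0.24503068, 0.055     ])]
```

Run:
```python
import pickle
from h import *
W=pickle.load(open('w3.pkl','rb'))
P=lambda u,v:at(W,(u,v),.075)
a,b=P(323,174),P(323,240.8);d=a-b;print('fixed',a,b,'mid',(a+b)/2,np.linalg.norm(d),np.arctan2(-d[1],-d[0]))
m,n=P(305.8,174),P(306,240.8);print('gap',np.linalg.norm(a-m),np.linalg.norm(b-n))
o=P(356.8,180),P(356.2,235);print('outer',o,np.arctan2(*(o[1]-o[0])[[1,0]]))
hub=np.array([.5495,-.1274]);L=((a+b)/2)[:2]-hub;print(np.hypot(*L),np.arctan2(L[1],L[0])-np.pi/2)
e=[at(W,v,.025) for v in((110,152.5),(330,150.0))];d=e[1]-e[0];print('base edge',np.arctan2(d[1],d[0])-np.pi/2)
```

```text
fixed [0.48313225 0.03803993 0.075     ] [0.54117637 0.05062235 0.075     ] mid [0.51215431 0.04433114 0.075     ] 0.05939223072289487 0.21347069551207856
gap 0.01461435664445587 0.015180366675154629
outer (array([0.48204808, 0.06733364, 0.075     ]), array([0.52972066, 0.07835488, 0.075     ])) 0.22719461336051264
0.17574494466475363 0.2141320545885519
base edge 0.21124726016240403
```

Sizer yaw is 0.213 and the gap is 15 mm, centred at (0.514, 0.037). Next, above the gauge.

```bash
python3 -m inch '[{"dx":0.004,"dy":0.07,"dz":0,"spin":0.04},{"dx":0.004,"dy":0.14,"dz":0,"spin":0.08},{"dx":0.004,"dy":0.21,"dz":0,"spin":0.08},{"dx":0.004,"dy":0.267,"dz":0,"spin":0.08},{"dx":0.004,"dy":0.267,"dz":0,"spin":0.08},{"dx":0.004,"dy":0.267,"dz":0,"spin":0.08},{"dx":0.004,"dy":0.267,"dz":0,"spin":0.08}]'
python3 - <<'E'
from plant import bot
import cv2
from h import *
W=bot.camera_params('wrist');i=bot.grab_frame('wrist')
import pickle;pickle.dump(W,open('w4.pkl','wb'));cv2.imwrite("pics/w4.png",i)
s=bot.state();print(s['q'],s['tcp_pos'],s['orientation'])
u,v=proj(W,[.52,.2547,.08])[0];print(u,v)
x,y=int(u)-80,int(v)-60
cv2.imwrite("pics/w4c.png",cv2.resize(i[y:y+120,x:x+160],None,fx=5,fy=5,interpolation=cv2.INTER_CUBIC));print('crop',x,y)
E
```

```text
t: 21.5
tcp_pos: [0.5202, 0.2535, 0.2806]
orientation: [0.0, -0.228, 0.974, -0.0]
contact_force: [-0.2, 0.2, 0.2]
width: 0.7
gripper_force: 0.0
[ 2.27676927e-01  4.66106296e-02  8.68180245e-02  1.61088616e+00
 -4.40682089e-05 -2.31673183e-01] [0.52018183 0.25354355 0.2806254 ] [ 5.87352860e-05 -2.27661122e-01  9.73740422e-01 -2.21515092e-05]
319.32604233638597 213.79417725777134
crop 239 153
```

View pics/w4c.png

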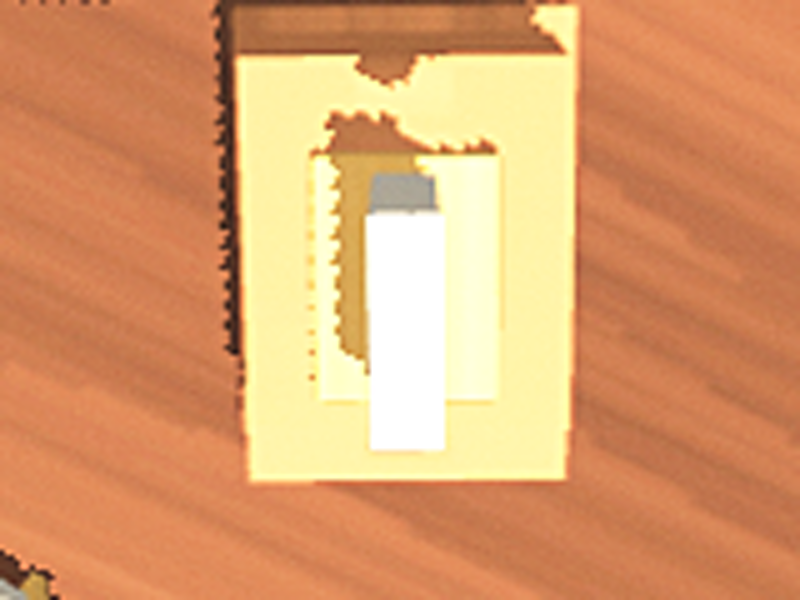

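The crop shows the tab top spanning crop pixels (367–445, 212–450) and the collar (317–498, 153–401), well aligned with the tool.

Run:
```python
import pickle
from h import *
W=pickle.load(open('w4.pkl','rb'))
f=lambda L,z:np.array([at(W,(239+(x+.5)/5-.5,153+(y+.5)/5-.5),z) for x,y in L])
for n,L,z in(('tab',((367,211),(445,212),(445,450),(370,450)),.101),('collar',((315,153),(499,153),(498,401),(320,401)),.061)):
    c=f(L,z);d=c[2]-c[1];e=c[3]-c[0];print(n,c.mean(0),np.linalg.norm(d),np.linalg.norm(c[1]-c[0]),np.arctan2(d[1],d[0]),np.arctan2(e[1],e[0]))
```

```text
tab [0.51938792 0.25496745 0.101     ] 0.03959972150506692 0.012384129463297883 0.4664420386197088 0.46730247476522035
collar [0.51914267 0.25516067 0.061     ] 0.04603412661043761 0.03283534629642476 0.47019304836401293 0.4674986064638077
```

```bash
python3 -m inch '[{"dx":-0.001,"dy":0.002,"dz":-0.07,"spin":0.0025},{"dx":-0.001,"dy":0.002,"dz":-0.14,"spin":0.0025},{"dx":-0.001,"dy":0.002,"dz":-0.2,"spin":0.0025},{"dx":-0.001,"dy":0.002,"dz":-0.238,"spin":0.0025},{"dx":-0.001,"dy":0.002,"dz":-0.238,"spin":0.0025},{"dx":-0.001,"dy":0.002,"dz":-0.238,"spin":0.0025}]'
python3 -m inch '[{"dx":0,"dy":0,"dz":0,"spin":0},{"dx":0,"dy":0,"dz":0,"spin":0},{"dx":0,"dy":0,"dz":0,"spin":0},{"dx":0,"dy":0,"dz":0,"spin":0},{"dx":0,"dy":0,"dz":0,"spin":0},{"dx":0,"dy":0,"dz":0,"spin":0},{"dx":0,"dy":0,"dz":0,"spin":0},{"dx":0,"dy":0,"dz":0,"spin":0}]' 1 50
```

```text
t: 22.3
tcp_pos: [0.5201, 0.256, 0.0919]
orientation: [0.001, -0.232, 0.973, 0.0]
contact_force: [0.1, 1.5, 0.4]
width: 0.699
gripper_force: 0.0
t: 23.3
tcp_pos: [0.5199, 0.2562, 0.0912]
orientation: [0.001, -0.232, 0.973, -0.0]
contact_force: [1.1, -1.9, 6.0]
width: 0.132
gripper_force: 50.0
```

```bash
python3 -m inch '[{"dx":0,"dy":0,"dz":0.04,"spin":0},{"dx":0,"dy":0,"dz":0.08,"spin":0},{"dx":0,"dy":0,"dz":0.125,"spin":0},{"dx":0,"dy":0,"dz":0.125,"spin":0},{"dx":-0.002,"dy":-0.06,"dz":0.125,"spin":-0.02},{"dx":-0.0035,"dy":-0.12,"dz":0.125,"spin":-0.04},{"dx":-0.005,"dy":-0.18,"dz":0.125,"spin":-0.06},{"dx":-0.0065,"dy":-0.24,"dz":0.125,"spin":-0.081},{"dx":-0.0068,"dy":-0.273,"dz":0.125,"spin":-0.081},{"dx":-0.0068,"dy":-0.273,"dz":0.125,"spin":-0.081},{"dx":-0.0068,"dy":-0.273,"dz":0.11,"spin":-0.081},{"dx":-0.0068,"dy":-0.273,"dz":0.11,"spin":-0.081},{"dx":-0.0068,"dy":-0.273,"dz":0.11,"spin":-0.081}]'
python3 - <<'E'
from plant import bot
import cv2
from h import *
W=bot.camera_params('wrist');i=bot.grab_frame('wrist');D=bot.camera_params('side');j=bot.grab_frame('side')
import pickle;pickle.dump((W,D),open('w5.pkl','wb'));cv2.imwrite("pics/w5.png",i);cv2.imwrite("pics/s5.png",j)
s=bot.state();print(s['q'],s['tcp_pos'],s['orientation'],s['width'])
u,v=proj(W,[.5139,.0367,.09])[0];print(u,v);x,y=int(u)-60,int(v)-75
o=np.zeros((600,800,3),np.uint8)
o[:,:480]=cv2.resize(i[y:y+150,x:x+120],None,fx=4,fy=4,interpolation=cv2.INTER_CUBIC);print('crop w',x,y)
u,v=proj(D,[.5139,.0367,.1])[0];x,y=int(u)-40,int(v)-75
o[:,480:]=cv2.resize(j[y:y+150,x:x+80],None,fx=4,fy=4,interpolation=cv2.INTER_CUBIC);print('crop s',x,y)
cv2.imwrite("pics/c5.png",o)
E
```

```text
t: 24.92
tcp_pos: [0.5134, 0.0386, 0.1776]
orientation: [-0.0, -0.108, 0.994, 0.0]
contact_force: [1.1, 0.7, -4.0]
width: 0.134
gripper_force: 50.5
[-1.79905767e-01 -1.57849868e-01 -2.96442582e-01  1.43204102e+00
  1.12288107e-04 -3.95023354e-01] [0.51372044 0.03832663 0.17822243] [ 9.38770815e-05 -1.07351528e-01  9.94221122e-01  3.07913582e-05] 0.13020126031456453
313.87722843889276 258.1799189040697
crop w 253 183
crop s 282 184
```

View pics/c5.png

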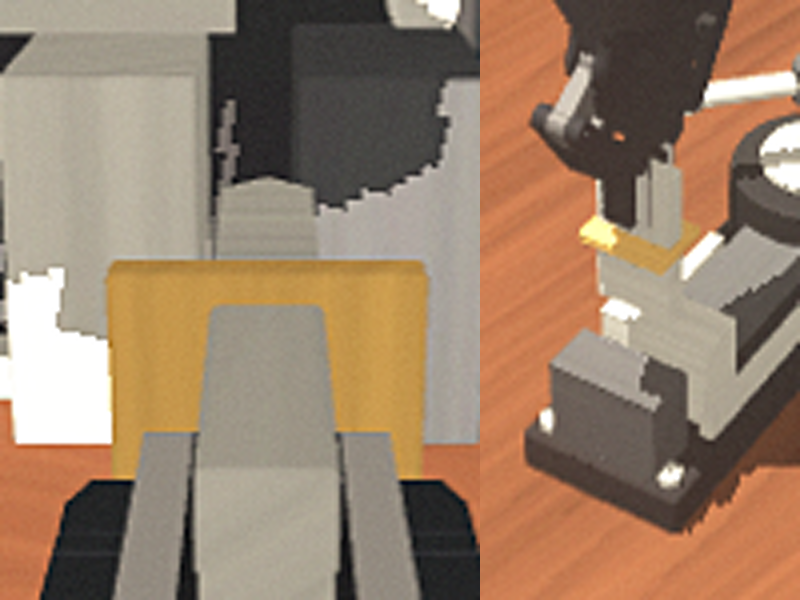

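The left crop shows the blade above the gap: lips at crop x 208 and 292, collar from 107 to 427. I'll compare the lateral positions numerically.

Run:
```python
import pickle
from h import *
W,D=pickle.load(open('w5.pkl','rb'))
t=.213;ex=np.array([np.cos(t),np.sin(t)]);ey=np.array([-np.sin(t),np.cos(t)]);L0=np.array([.5123,.0440])
def S(x,y,z):
    q=at(W,(253+(x+.5)/4-.5,183+(y+.5)/4-.5),z)[:2]-L0;return np.round([q@ex*1e3,q@ey*1e3],1)
print('moving',S(208,75,.075),S(5,75,.075),'fixed',S(292,75,.075))
print('collar far top corners',S(107,264,.149),S(427,264,.149),S(107,264,.143),S(427,264,.143))
print('blade',S(218,192,.104),S(316,190,.104),'apex',S(268,180,.098))
print('tab far top',S(212,308,.189),S(324,308,.189))
print('tab far bottom at collar top',S(208,310,.149),S(326,310,.149))
```

```text
moving [-30.3 -13.1] [-30.3 -43.3] fixed [-30.4  -0.7]
collar far top corners [-25.3 -20.9] [-25.4  12.1] [-23.3 -21.5] [-23.4  12.7]
blade [-20.4 -10.8] [-20.7   2.1] apex [-20.5  -4.2]
tab far top [-35.   -8.6] [-35.   -0.1]
tab far bottom at collar top [-20.3 -10.5] [-20.3   1.7]
```

Run:
```python
import pickle
from h import *
W,D=pickle.load(open('w5.pkl','rb'));i=cv2.imread('pics/w5.png');g=cv2.cvtColor(i,cv2.COLOR_BGR2GRAY)
for r in (195,203,208,215,222):print(r,g[r,298:334])
c=np.array(W['position'])[:2]-[.5123,.044];t=.213;print(c@[-np.sin(t),np.cos(t)], c@[np.cos(t),np.sin(t)],W['position'][2])
# expected pixels of the lips for TCP-based and image-based pose
for L in ([.5125,.0436],[.5123,.0440]):
  for x in(-.03,-.02):
    for y in(0,-.015):
      print(x,y,proj(W,[L[0]+x*np.cos(t)-y*np.sin(t),L[1]+x*np.sin(t)+y*np.cos(t),.075])[0])
```

```text
195 [153 154 157 154 153 154 136  76  30  42  38  44  43  42  39  42  42  39
  42  44  39  42  40  44  42  41  40  44  54  58  57  61  57  61  56  62]
203 [177 178 176 162 143 150 138  77  34  39  42  37  40  39  39  44  41  42
  42  40  40  38  42  40  36  42  41  41  52  60  69  69  69  72  71  71]
208 [176 179 176 161 138 150 139  69  32  40  37  72 126 100  38  38  38  45
  38  41  38  41  40  45  38  43  39  44  53  62  68  70  67  70  66  70]
215 [177 177 176 164 144 151 133  74  29  67 119 118  93  29  37  39  40  46
  39  43  43  42  40  40  44  41  40  47  58  61  67  72  68  69  73  72]
222 [177 175 174 163 143 148 145  95  26  36  25  61 118  96  31  41  39  41
  41  42  41  33  42  43  41  43  41  46  61  62  71  76  71  68  66  69]
-0.00459255941156551 -0.0746284979413398 0.29816393846402117
-0.03 0 [326.04010209 202.16379815]
-0.03 -0.015 [300.76603661 202.09076914]
-0.02 0 [325.90433274 218.54266344]
-0.02 -0.015 [300.93744777 218.46839993]
-0.03 0 [326.77170785 201.98243972]
-0.03 -0.015 [301.49395139 201.90863279]
-0.02 0 [326.62705245 218.36550181]
-0.02 -0.015 [301.65648461 218.29081484]
```

```bash
python3 -m inch '[{"dx":0.0008,"dy":-0.0039,"dz":0,"spin":0},{"dx":0.0008,"dy":-0.0039,"dz":-0.02,"spin":0},{"dx":0.0008,"dy":-0.0039,"dz":-0.02,"spin":0},{"dx":0.0008,"dy":-0.0039,"dz":-0.02,"spin":0}]'
python3 - <<'E'
from plant import bot
from h import *
W=bot.camera_params('wrist');i=bot.grab_frame('wrist');s=bot.state();print(s['tcp_pos'],s['contact_force'])
cv2.imwrite('pics/w6.png',i);g=cv2.cvtColor(i,cv2.COLOR_BGR2GRAY)
for r in range(196,250,6):print(r,g[r,290:345])
E
```

```text
t: 25.52
tcp_pos: [0.5141, 0.0348, 0.1618]
orientation: [-0.0, -0.107, 0.994, 0.0]
contact_force: [0.8, 0.9, -2.6]
width: 0.133
gripper_force: 50.5
[0.5142681  0.03472125 0.16213185] [ 0.75815975  0.05950583 -2.97985125]
196 [155 150 154 156 157 156 157 154 151 154 156 157 156 153 153 151 152 154
 158 133  52  43  45  46  47  49  50  37  39  38  44  41  40  42  39  43
  39  44  44  45  42  45  53  60  66  64  60  57  58  60  61  58  57  59
  57]
202 [159 158 156 157 154 154 154 154 155 156 155 157 162 157 159 157 156 155
 158 129  47  36  42  43  44  42  43  45  41  41  41  41  43  39  41  43
  39  44  44  43  35  44  57  57  63  59  55  61  61  62  58  59  65  63
  58]
208 [177 176 173 173 172 172 169 170 170 168 170 169 172 172 171 173 167 155
 150 133  46  36  41  42  41  38  45  41  43  36  42  41  40  43  39  42
  39  39  43  37  44  47  53  58  56  62  68  68  64  67  70  66  65  67
  70]
214 [181 182 180 179 177 176 175 176 172 174 178 178 178 178 176 175 179 160
 144 142  74  32  39  37  41  36  39  39  39  40  45  41  40  41  43  45
  40  42  39  46  42  46  57  57  58  64  
[... 481 characters left out ...]
 70  66
  69]
232 [179 182 180 174 178 175 173 173 171 175 175 175 176 175 174 177 171 159
 144 158 154 158 157 158 156 159 158 154 156 158 154 156 156 157 156 152
 156 154 156 161 143  76  51  52  60  69  67  71  73  73  70  70  71  68
  68]
238 [181 182 179 175 176 175 175 172 170 173 169 178 176 174 176 175 169 160
 153 154 153 155 153 152 157 156 155 155 154 157 154 157 156 157 153 156
 153 153 155 157 162 141  61  50  57  70  74  73  75  72  71  67  69  69
  67]
244 [180 180 180 173 175 174 177 173 172 169 174 172 179 171 174 175 171 152
 149 153 151 149 151 148 148 152 156 154 153 151 149 151 154 151 151 154
 153 151 155 149 155 160 135  45  57  70  69  71  66  70  71  68  68  67
  68]
```

The blade is centred (gap 307–332, centre 319.6; blade about 308.5–331). Lowering.

```bash
python3 -m inch '[{"dx":0,"dy":0,"dz":-0.01,"spin":0},{"dx":0,"dy":0,"dz":-0.02,"spin":0},{"dx":0,"dy":0,"dz":-0.03,"spin":0},{"dx":0,"dy":0,"dz":-0.03,"spin":0}]'
python3 -m inch '[{"dx":0,"dy":0,"dz":-0.01,"spin":0},{"dx":0,"dy":0,"dz":-0.02,"spin":0},{"dx":0,"dy":0,"dz":-0.03,"spin":0},{"dx":0,"dy":0,"dz":-0.0325,"spin":0},{"dx":0,"dy":0,"dz":-0.0325,"spin":0}]'
```

```text
t: 26.08
tcp_pos: [0.5137, 0.0348, 0.1371]
orientation: [-0.001, -0.107, 0.994, 0.0]
contact_force: [-0.2, 1.0, -3.7]
width: 0.132
gripper_force: 50.6
t: 26.7
tcp_pos: [0.5143, 0.0347, 0.112]
orientation: [-0.0, -0.107, 0.994, 0.0]
contact_force: [0.0, 0.4, -3.5]
width: 0.138
gripper_force: 50.8
```

```bash
python3 -m inch '[{"dx":0,"dy":0,"dz":-0.001,"spin":0},{"dx":0,"dy":0,"dz":-0.002,"spin":0},{"dx":0,"dy":0,"dz":-0.002,"spin":0}]'
python3 -m inch '[{"dx":0,"dy":0,"dz":-0.001,"spin":0},{"dx":0,"dy":0,"dz":-0.001,"spin":0},{"dx":0,"dy":0,"dz":-0.001,"spin":0}]'
```

```text
t: 27.08
tcp_pos: [0.5146, 0.0347, 0.1112]
orientation: [0.0, -0.107, 0.994, -0.0]
contact_force: [-1.0, 0.6, 2.8]
width: 0.136
gripper_force: 51.6
t: 27.45
tcp_pos: [0.5147, 0.0347, 0.1112]
orientation: [0.001, -0.107, 0.994, -0.0]
contact_force: [-4.7, 1.7, 9.6]
width: 0.132
gripper_force: 52.8
```

Contact: the collar is seated. I'll open moderately, lift straight up, and check.

```bash
python3 -m inch '[{"dx":0,"dy":0,"dz":0.0005,"spin":0},{"dx":0,"dy":0,"dz":0.0005,"spin":0},{"dx":0,"dy":0,"dz":0.0005,"spin":0},{"dx":0,"dy":0,"dz":0.0005,"spin":0},{"dx":0,"dy":0,"dz":0.0005,"spin":0}]' -0.2
python3 -m inch '[{"dx":0,"dy":0,"dz":0.05,"spin":0},{"dx":0,"dy":0,"dz":0.11,"spin":0},{"dx":0,"dy":0,"dz":0.18,"spin":0},{"dx":0,"dy":0,"dz":0.2,"spin":0},{"dx":0,"dy":0,"dz":0.2,"spin":0},{"dx":0,"dy":0,"dz":0.2,"spin":0},{"dx":0,"dy":0,"dz":0.2,"spin":0}]'
python3 - <<'E'
from plant import bot
from h import *
i=bot.grab_frame('wrist');j=bot.grab_frame('side')
o=np.zeros((480,800,3),np.uint8);o[:,:400]=i[:,120:520];o[:,400:]=cv2.resize(j[180:324,280:400],(400,480),interpolation=cv2.INTER_CUBIC)
cv2.imwrite('pics/end.png',o)
E
```

```text
t: 28.08
tcp_pos: [0.5143, 0.0347, 0.1101]
orientation: [-0.0, -0.107, 0.994, 0.0]
contact_force: [0.5, 0.4, 0.1]
width: 0.603
gripper_force: 0.0
t: 28.95
tcp_pos: [0.5136, 0.0349, 0.2683]
orientation: [-0.001, -0.107, 0.994, 0.0]
contact_force: [0.1, 0.9, 0.5]
width: 0.599
gripper_force: 0.0
```

View pics/end.png

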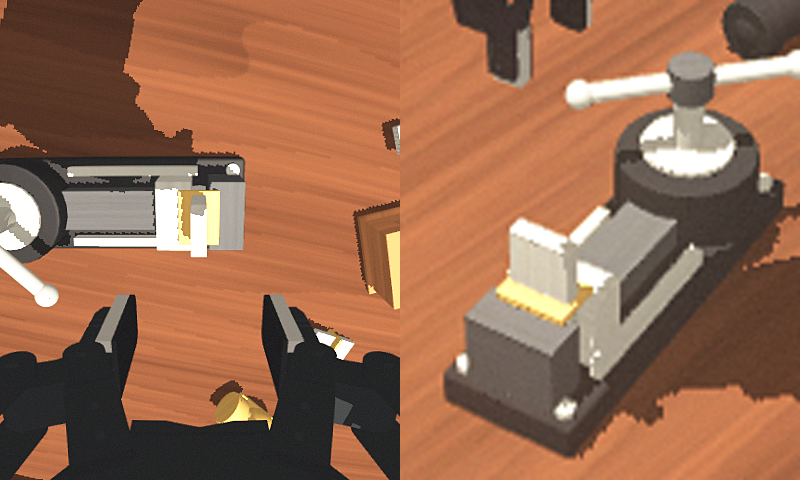

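The gauge stands upright between the jaws with its collar flat on the tops (left (198,220), right (545,285)), and the gripper is clear.

```bash
python3 -c "
from plant import bot;print(bot.sign_off())"
```

```text
the job is handed in; nothing more can be done
None
```

The job is handed in at about 29 s on the robot's clock: the jaws measured about 15 mm open, and the largest gauge stands upright in the gap with its collar on the jaw tops, released; the arm touched no bystander on its moves, and no verdict came back at hand-in.

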